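Store a washed jug and cup closed, rim on rim

ROBOT

A 6-joint arm with a two-finger parallel gripper is mounted at the origin on a cart in front of the work surface, level with it; the furniture and walls round the work are solid. World frame = base frame: x ahead of the robot, y to its left, z up, the work surface at z = 0. Lengths are in mm, angles in rad, forces in N, time in s.
With the tool pointing down it reaches from about 350 to 975 mm from the base axis. Payload 7.1 kg.
Tool frame: the origin (TCP) lies on the front face of the gripper's body, between the roots of the fingers; the fingertips stand 80 mm ahead of it and the grasp point (between the pads) lies 61 mm ahead of it (env.tips_ahead is the distance from the TCP to the fingertips, in mm); z points along the fingers, y is the line along which they close (so a half turn about z gives the same grasp; the last joint's range is limited). The gripper opens to 88 mm and grips with 3 to 60 N. Pads are 20 mm wide; open, the fingers measure 115 mm over their backs; the gripper's body (75 mm by 178 mm) begins 61 mm behind the grasp point.
Start: joints at [-1.235, 0.423, 1.63, -0, 1.089, -0.019], TCP at [217.144, -586.05, 302.675] pointing down, gripper open.
Joint ranges: [-3, 3], [-0.9, 2.11], [0.09, 2.58], [-1.31, 4.45], [0.11, 2.69], [-2.54, 2.54]. Speed limits (rad/s): [2.39, 2.39, 3.01, 3.14, 3.14, 3.14].

INTERFACE

Orientations are given as a unit quaternion [x, y, z, w].
In Python, from station import env, set_gripper, viewer, workorder gives the robot as it stands. Calls block until the motion is done:
- env.reach(position, orientation): joint-space move of the TCP to a pose.
- env.move_l(position, rot=None, rate=150, f_stop=None): straight line of the TCP; rot=None keeps the orientation; rate is the mean speed in mm/s. With f_stop (N) it stops when the force on the tool has changed by that much, and returns True; else False.
- env.move_joints(angles): joint-space move.
- set_gripper(opening): finger opening in mm; the grip force is fixed at half the most; returns when the fingers have stopped.
- env.hold(seconds).
- env.ik(position, orientation): joint angles nearest the present ones, or None.
- env.read_state(): the state.
- viewer.camera(name): name is "scene" or "top" or "wrist"; returns the picture (480x640x3 uint8, blue, green, red); there is no depth.
- viewer.camera_params(name): a dict with "fx", "fy", "cx", "cy" (pixels), "pose" (4x4, takes a point from camera to world coordinates); the wrist camera has in their place "tool_from_camera" (4x4, takes a point from camera to tool coordinates, whose origin is the TCP and whose axes are the flange's). Camera axes: x right, y up, looking along -z (the intrinsics and any distortion apply to the point x, -y, -z); pixel columns grow to the right and rows downward; lengths in mm; the calibration is good to about 2 mm. The wrist camera is an equidistant fisheye: a pixel r from the principal point sees the ray r / f radians off the axis. A picture is of the moment at which its call begins: read the wrist's pose just before it. camera_params takes no time and is no camera call.
A pose or a line that the arm cannot do raises env.IKError and nothing moves.
- workorder.sign_off(): hands the job in; it is judged then, once.
The state is a dict: "time_s": time; "qpos": joint angles; "dq": joint speeds; "tau": joint torques, N m; "tool_pos": TCP position; "orientation": TCP orientation; "force": force on the tool from outside, world axes, zero at the start; "wrist_torque": the same for the moment, N m; "width": finger opening in mm; "grip_force": force on a finger pad.
Only numpy, scipy, OpenCV 4.12 (cv2) and the standard library are available. Lean on these libraries where they do the work, as an engineer would, in place of code of your own. Each camera call takes 0.05 s, during which the arm holds its last target. There are 200 camera calls.

TASK

Put the washed steel jug away on the round blue mat: stand it upright with its whole foot on the mat and let go of it. Then take the metal cup that is draining on the sloping white drainer and set it mouth-down on the jug, rim on rim and centred, so that the two close each other off from dust and stay standing. Set the cup down rather than dropping it, and leave the bottles, the pot and the pack of wipes where they are.

Things in the scene. Friction and masses are not known exactly. Their poses are not given: they have to be found in the camera images.
- jug: open straight-sided stainless steel jug, 84 mm outer diameter, 80 mm high, wall 5 mm, mouth up, 0.17 to 0.34 kg, with one D-shaped handle; loose. Too wide for many grippers to span: lift it by the handle. Origin on its axis, half-way up (40 mm above its underside); z axis towards its mouth, x axis towards the handle
- jug_handle (a point): middle of the upright bar of the jug's handle, 71 mm from the jug's axis and 46 mm above its underside. The bar is 12 mm square and the handle's top face is 70 mm above the jug's underside, 10 mm below the rim; 23 mm are open between bar and jug. Axes as the jug's: x outward from the jug, y across the bar
- jug_rim (a point): centre of the jug's mouth, level with the top of its rim, 80 mm above its underside. Axes as the jug's
- cup: open metal cup, 100 mm long, loose, 0.11 to 0.22 kg; it stands mouth-down on the drainer, its axis square to the slope. Mouth 84 mm outer diameter (the same as the jug's rim), wall 5 mm, straight for 30 mm from the mouth, then tapering over 25 mm to a straight closed foot part 58 mm in diameter and 45 mm long. Origin on its axis, half-way (50 mm from the mouth and from the foot end); z axis from the mouth to the closed foot end
- cup_mouth (a point): centre of the cup's mouth, in the plane of its rim. Axes as the cup's
- mat: round blue mat, 160 mm in diameter, 4.5 mm thick, fixed on the worktop. Origin at the centre of its underside; z axis up
- drainer: white sloping draining board, 112 mm square, in a grey drip tray 140 x 128 mm, fixed. The board slopes 26 degrees (0.45 rad): it rises along the drainer's x axis to about 77 mm above the worktop, and its low edge, to the drainer's -x, has a lip 11 mm high against which the cup rests. Origin on the worktop; the cup's mouth lies about 30 mm to +x of it and 52 mm up; z axis up, y axis level along the board
- serum_bottle: small bottle with a white cap, 40 mm across, 90 mm high, a bystander; origin at the centre of its underside
- dropper_bottle: white dropper bottle, 44 mm across, 108 mm high, a bystander; origin at the centre of its underside
- blue_lid_pot: white pot with a blue lid, 68 mm across, 62 mm high, a bystander; origin at the centre of its underside
- wipe_pack: pack of wipes, 42 x 106 x 28 mm, a bystander; origin at the centre of its underside
There are look-alikes about, which are no part of the job. What is shaped like the jug but green or pink is not meant.

How it is judged (in metres and radians):
On the way:
1. the jug stands upright on the mat, released, with the cup still on the drainer (horizontal distance between jug and mat below 0.042 m and z of jug in the frame of mat between 0.042 and 0.05 m and angle between jug's own z axis and vertical below 0.08 rad and contact force between the fingers and jug below 0.1 N and horizontal distance between cup and drainer below 0.1 m and linear speed of jug below 0.03 m/s), for 0.2 s.
At the end, for the whole second after the job is handed in: The jug stands upright (within 0.08 rad) on the mat, its axis within 42 mm of the mat's centre so that its foot lies wholly on it; the cup stands mouth-down on it, upright within 0.08 rad, rim on rim with the mouths' centres within 9 mm; both released and at rest (horizontal distance between jug and mat below 0.042 m and z of jug in the frame of mat between 0.042 and 0.05 m and angle between each of jug, cup's own z axis and vertical below 0.08 rad and distance between cup_mouth and jug_rim below 0.009 m and linear speed of each of jug, cup below 0.02 m/s and contact force between the fingers and jug below 0.1 N and contact force between the fingers and cup below 0.1 N); the robot touches nothing.
It fails at once if the cup is dropped onto the jug (from about 15 mm or more) instead of set down (linear speed of cup above 0.5 m/s and horizontal distance between cup_mouth and jug_rim below 0.04 m and contact force between the fingers and cup below 0.1 N).
It fails at once if the serum bottle is moved by more than 30 mm (distance of serum_bottle from where it was at the start of the episode above 0.03 m).
It fails at once if the dropper bottle is moved by more than 30 mm (distance of dropper_bottle from where it was at the start of the episode above 0.03 m).
It fails at once if the blue lid pot is moved by more than 30 mm (distance of blue_lid_pot from where it was at the start of the episode above 0.03 m).
It fails at once if the wipe pack is moved by more than 30 mm (distance of wipe_pack from where it was at the start of the episode above 0.03 m).
It also fails if it takes over 72 s, if anything falls off the work surface, if the arm or the gripper's body presses on something with over 40 N, if the wrist force passes 120 N, or if a joint passes its speed limit or range.

## Working session

There is one attempt and no reset: what is moved stays moved. The work goes in short steps, each a Python script; the robot and the scene stay as the last script left them, time stands still between calls to the robot, and variables do not carry over. Pictures are saved under pics/ and viewed, at most 13 in all, crops included, and the job is handed in when it is done.

```bash
mkdir -p pics; ls
python3 - <<'E'
from station import env, set_gripper, viewer, workorder
import cv2
for n in("scene","top"):
    cv2.imwrite(f"pics/{n}0.png",viewer.camera(n)); p=viewer.camera_params(n); print(n,p)
print(viewer.camera_params("wrist"))
s=env.read_state(); print(s)
E
```

```text
pics
scene {'fx': 624.9270433576652, 'fy': 624.9270433576652, 'cx': 319.2682259431853, 'cy': 247.05530073798138, 'pose': array([[-5.03984160e-01,  6.04615841e-01, -6.16797901e-01,
        -4.43424127e+02],
       [-8.63682454e-01, -3.46790683e-01,  3.65771568e-01,
         6.15967320e+02],
       [ 7.25151922e-03,  7.17060602e-01,  6.96973105e-01,
         1.21610088e+03],
       [ 0.00000000e+00,  0.00000000e+00,  0.00000000e+00,
         1.00000000e+00]])}
top {'fx': 543.9149686230726, 'fy': 543.9149686230726, 'cx': 324.1020647002898, 'cy': 241.0939896570711, 'pose': array([[ 1.91917916e-02,  9.82671600e-01, -1.84358896e-01,
         3.38178406e+02],
       [-9.99615712e-01,  2.25479439e-02,  1.61251109e-02,
         2.44604845e+01],
       [ 2.00026025e-02,  1.83978579e-01,  9.82726706e-01,
         1.29833994e+03],
       [ 0.00000000e+00,  0.00000000e+00,  0.00000000e+00,
         1.00000000e+00]])}
{'fx': 371.64829954431775, 'fy': 371.64829954431775, 'cx': 317.48317282925683, 'cy': 243.90774074898255, 'tool_from_camera': array([[ 8.18799700e-04,  9.56136915e-01,  2.92918981e-01
[... 277 characters left out ...]
+00]])}
{'time_s': 0.1, 'qpos': array([-1.23499579e+00,  4.23751148e-01,  1.63060625e+00, -7.67028135e-07,
        1.08860211e+00, -1.90238544e-02]), 'dq': array([ 0.00015077, -0.00139046, -0.00397122,  0.00152265,  0.00134896,
       -0.00127704]), 'tau': array([ 2.34262870e-04, -5.45610809e+01, -2.74326718e+01,  6.45875372e-02,
        1.88276125e-02, -4.12520569e-05]), 'tool_pos': array([ 217.02176987, -585.69307279,  301.99052509]), 'orientation': array([ 9.84303430e-01,  1.76483116e-01, -1.08130201e-04, -6.74818484e-04]), 'force': array([ 0.23902926,  0.21086768, -0.34554611]), 'wrist_torque': array([-0.03897648, -0.02680757, -0.01704643]), 'grip_force': 0.0, 'width': 87.78298176284757}
```

View pics/top0.png

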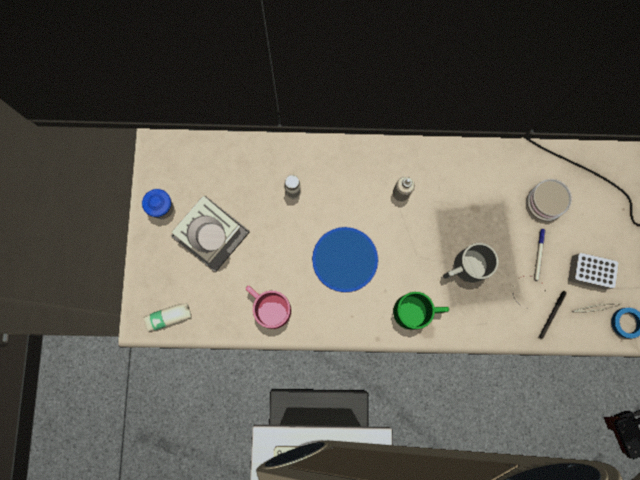

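View pics/scene0.png

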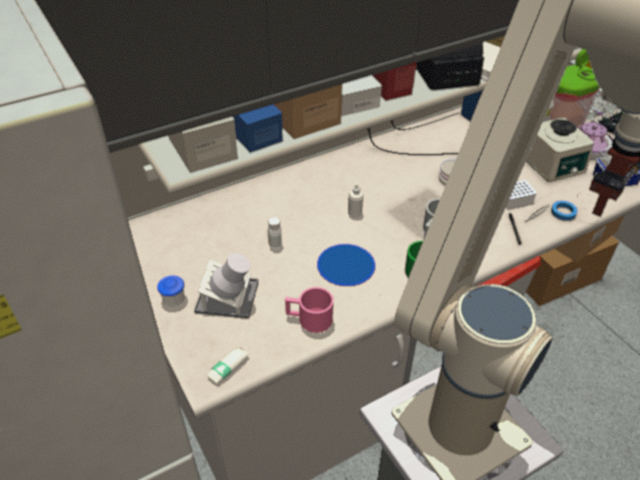

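Top view: the mat is at (345,259) and the cup on the drainer at (208,234). Candidates for the jug are the steel one at (478,262) with its handle at (450,274), green (413,311), pink (271,310) and the beige stack of discs at (548,200). I choose the steel one at (478,262) and check it and the cup in a close crop.

```bash
cat > h.py <<'E'
from station import env, set_gripper, viewer, workorder
import numpy as np, cv2
from scipy.spatial.transform import Rotation as R
def ray(cam,u,v):
    p=viewer.camera_params(cam); T=p["pose"]
    d=np.array([(u-p["cx"])/p["fx"],-(v-p["cy"])/p["fy"],-1.]); return T[:3,3],T[:3,:3]@d
def onz(cam,u,v,z):
    o,d=ray(cam,u,v); return o+d*(z-o[2])/d[2]
def wonz(st,u,v,z):
    p=viewer.camera_params("wrist"); A=p["tool_from_camera"]
    x,y=(u-p["cx"])/p["fx"],(v-p["cy"])/p["fy"]; r=np.hypot(x,y)+1e-9
    d=np.array([np.sin(r)*x/r,-np.sin(r)*y/r,-np.cos(r)])
    Q=R.from_quat(st["orientation"]).as_matrix()
    o=Q@A[:3,3]+st["tool_pos"]; d=Q@A[:3,:3]@d
    return o+d*(z-o[2])/d[2]
def wproj(st,P):
    p=viewer.camera_params("wrist"); A=p["tool_from_camera"]
    Q=R.from_quat(st["orientation"]).as_matrix()
    c=A[:3,:3].T@(Q.T@(np.asarray(P)-st["tool_pos"])-A[:3,3])
    x,y,z=c[0],-c[1],-c[2]; th=np.arctan2(np.hypot(x,y),z); a=np.arctan2(y,x)
    return np.array([p["cx"]+p["fx"]*th*np.cos(a),p["cy"]+p["fy"]*th*np.sin(a)])
def down(phi): # tool z down, tool y along world azimuth phi
    y=np.array([np.cos(phi),np.sin(phi),0]);z=np.array([0,0,-1.]);return R.from_matrix(np.c_[np.cross(y,z),y,z]).as_quat()
E
python3 - <<'E'
from h import *
im=cv2.imread("pics/top0.png")
m=cv2.inRange(cv2.cvtColor(im,cv2.COLOR_BGR2HSV),(100,120,60),(125,255,255))
cs=[c for c in cv2.findContours(m,0,2)[0] if cv2.contourArea(c)>500]
for c in cs:
    (x,y),ax,_=cv2.fitEllipse(c);print("blue",x,y,ax,onz("top",x,y,4.5))
for n,u,v,z in [("jugrim",479,261,80),("handle",449,275,70),("cupfoot",210,236,140),("serum",292,183,90),("dropper",404,185,108),("tray L",171,233,0),("tray T",207,197,0)]: print(n,onz("top",u,v,z).round())
a=cv2.resize(im[215:315,415:535],None,fx=6,fy=6,interpolation=2)[:600,:400]
a=cv2.resize(im[220:310,430:510],(400,450),interpolation=2); b=cv2.resize(im[185:275,165:245],(400,450),interpolation=2)
cv2.imwrite("pics/crop.png",np.hstack([a,b]))
E
```

```text
blue 344.64739990234375 259.19586181640625 (63.36600875854492, 64.43241882324219) [537.7091093  -47.07900198   4.5       ]
blue 156.1534881591797 202.63233947753906 (26.92264175415039, 27.96023178100586) [666.87109236 414.41540245   4.5       ]
jugrim [ 529. -349.   80.]
handle [ 496. -282.   70.]
cupfoot [561. 252. 140.]
serum [699.  81.  90.]
dropper [ 696. -175.  108.]
tray L [593. 374.   0.]
tray T [685. 293.   0.]
```

View pics/crop.png

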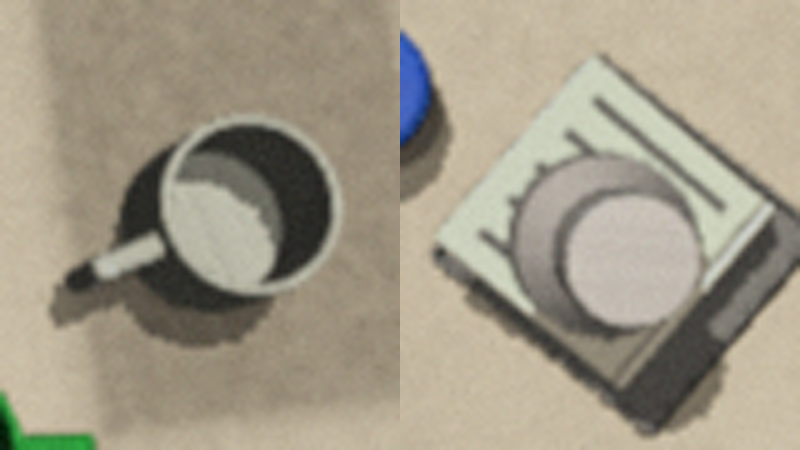

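The left crop shows grey metal with a handle, rim centre at about (480,261): this is the steel jug. The right crop shows the closed foot at about (212,237), leaning towards the drainer's low, lower-right side. Both are as described. Next I take a wrist view above the jug.

Run:
```python
from h import *
az=np.arctan2(67,-33)
for s in (-1,1):
    q=env.ik([515,-320,320],down(az+s*np.pi/2)); print(s,q)
qs=[env.ik([515,-320,320],down(az+s*np.pi/2)) for s in(-1,1)]
q=min([q for q in qs if q is not None],key=lambda q:abs(q[5]))
env.move_joints(q); env.hold(.2)
st=env.read_state(); im=viewer.camera("wrist"); cv2.imwrite("pics/w1.png",im)
np.save("w1.npy",st,allow_pickle=True); print(st["time_s"],st["tool_pos"],wproj(st,[529,-349,80]),wproj(st,[496,-282,70]))
```

```text
-1 [-5.75604776e-01  3.76940137e-01  1.65788407e+00 -4.44089210e-16
  1.10676844e+00 -1.03326443e+00]
1 [-5.75604776e-01  3.76940137e-01  1.65788407e+00 -4.44089210e-16
  1.10676844e+00  2.10832822e+00]
1.7833 [ 514.50447809 -320.80911688  319.91693838] [317.66926623 257.46206405] [317.60597695 174.72797964]
```

View pics/w1.png

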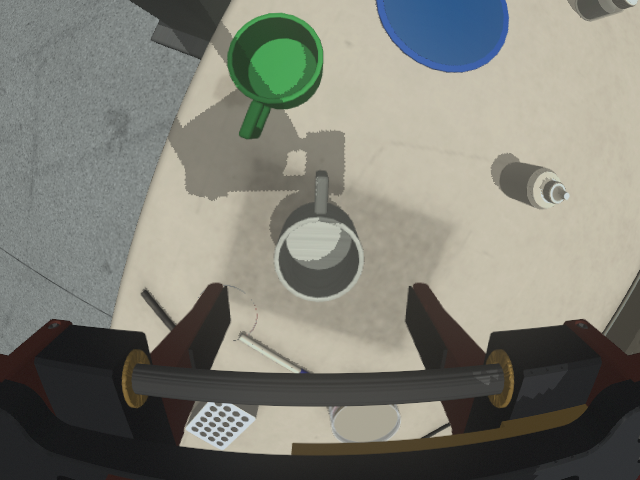

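The wrist view shows the rim ellipse centred at about (319,257) and the handle's centreline running through (321,200) to its end at (321.5,173). I compute from these, grasp and carry.

Run:
```python
from h import *
st=np.load("w1.npy",allow_pickle=True).item()
rim=wonz(st,319,257,80); he=wonz(st,321.5,172,70); hm=wonz(st,321,200,70)
print(rim,he,hm,np.linalg.norm((he-rim)[:2]),"(77 expected)"," rim dia",np.linalg.norm(wonz(st,275,257,80)-wonz(st,363,257,80)))
d=(he-rim)[:2]; az=np.arctan2(d[1],d[0]); u=np.array([np.cos(az),np.sin(az)])
bar=rim[:2]+71*u; print("az",az,"bar",bar)
q=down(az+np.pi/2)
if np.abs(env.ik([*bar,150],q)[5])>1.8: q=down(az-np.pi/2)
gz=46+61
env.reach([*bar,gz+70],q)
set_gripper(50)
print(env.move_l([*bar,gz],rate=100,f_stop=8))
set_gripper(0); s=env.read_state(); print(s["time_s"],s["width"],s["grip_force"],s["tool_pos"])
env.move_l([*bar,gz+20],rate=60); env.hold(.2); s=env.read_state(); print(s["force"],s["wrist_torque"],s["width"])
env.move_l([*bar,gz+110],rate=150)
np.save("jug.npy",dict(az=az,q=q,gz=gz),allow_pickle=True)
s=env.read_state();im=viewer.camera("wrist"); cv2.imwrite("pics/w2.png",im); print(s["time_s"])
```

```text
[ 529.89780718 -348.05874084   80.        ] [ 498.03422926 -278.24669448   70.        ] [ 508.94894148 -301.36869972   70.        ] 76.73988151391208 (77 expected)  rim dia 81.12497496513707
az 1.9989758540057174 bar [ 500.41751625 -283.46839755]
False
4.75 11.704245244360186 29.968223094474524 [ 500.39852059 -283.52022658  107.12461404]
[ 0.1173096  -0.39959497 -2.61920529] [ 0.10361995 -0.0959041  -0.08217275] 11.799175237177637
6.1833
```

View pics/w2.png

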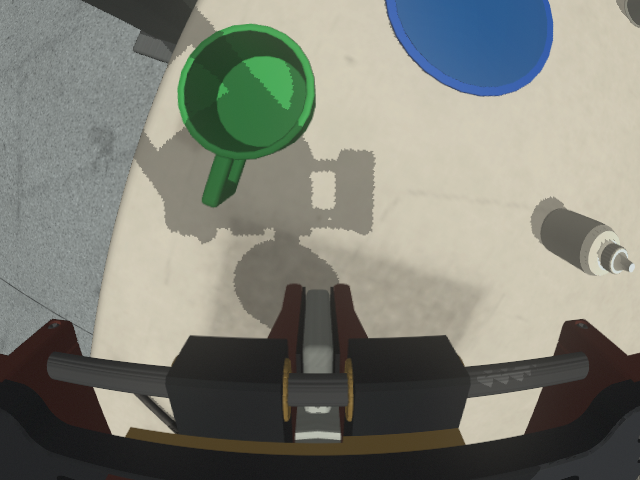

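The jug's handle sits between the fingers at about (318,320) and it is clear of the table. I place it on the mat and take pictures of it and of the cup.

Run:
```python
from h import *
j=np.load("jug.npy",allow_pickle=True).item(); az,gz=j["az"],j["gz"]
b=np.array([537.7,-47.1])+71*np.array([np.cos(az),np.sin(az)])
env.move_l([*b,gz+110],rate=180)
env.move_l([*b,gz+16],rate=120)
env.hold(.3)
print(env.move_l([*b,gz+2],rate=25,f_stop=5)); s=env.read_state(); print(s["tool_pos"],gz+4.5,s["force"])
set_gripper(45); env.hold(.2)
env.move_l([*b,gz+110],rate=200); print(env.read_state()["time_s"])
# view of cup: drainer axis
xd=np.array([.65,.76]); xd/=np.linalg.norm(xd)
az=np.arctan2(xd[1],xd[0]); best=None
c=np.array([585.,280.])
for s in(-1,1):
    q=env.ik([*c,400],down(az+s*np.pi/2)); print(s,q)
    if q is not None and (best is None or abs(q[5])<abs(best[5])): best=q
set_gripper(88); env.move_joints(best); env.hold(.2)
st=env.read_state(); im=viewer.camera("wrist"); cv2.imwrite("pics/w3.png",im); np.save("w3.npy",st,allow_pickle=True); print(st["time_s"],st["tool_pos"])
cv2.imwrite("pics/top3.png",viewer.camera("top"))
```

```text
True
[508.04158717  17.57030448 110.66416977] 111.5 [ 0.67309736 -0.06204288  3.0289232 ]
11.3583
-1 [ 4.28058457e-01  3.69803445e-01  1.47942550e+00 -4.44089210e-16
  1.29236370e+00  1.13560013e+00]
1 [ 4.28058457e-01  3.69803445e-01  1.47942550e+00 -4.44089210e-16
  1.29236370e+00 -2.00599252e+00]
13.7583 [585.00203309 279.22534868 399.41177732]
```

View pics/w3.png

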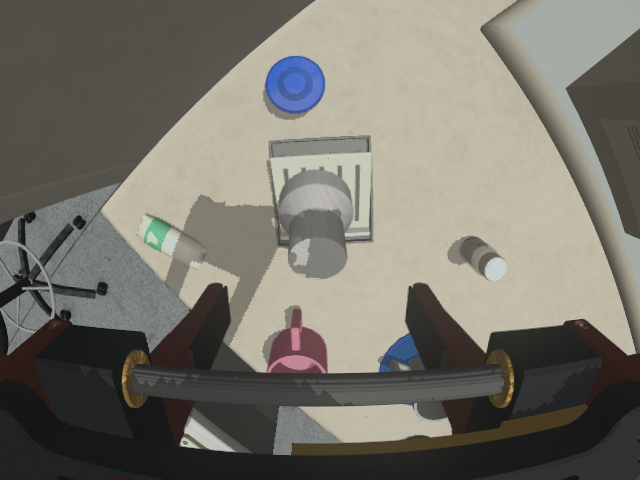

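View pics/top3.png

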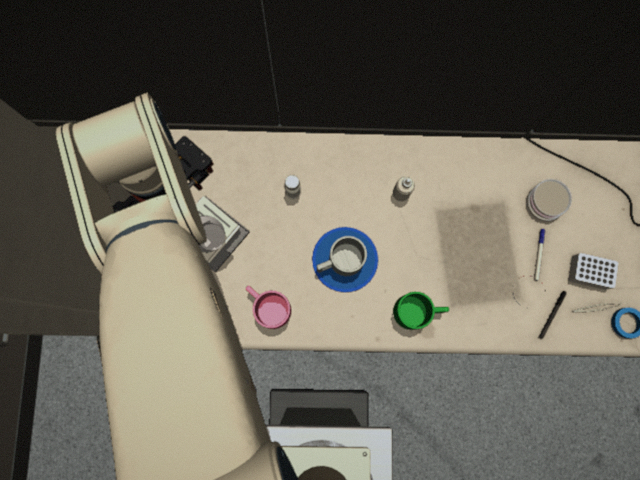

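The jug stands on the mat with its rim at (348,257) in the top view. In the wrist view the cup's foot ellipse centre is at about (318,257) and the board's high edge runs (271,157) to (371,152). The tray's low edge runs (277,244) to (372,240).

Run:
```python
from h import *
st=np.load("w3.npy",allow_pickle=True).item()
f=lambda u,v,z:wonz(st,u,v,z)[:2]
for n,a,b,z in[("board high",(271,157),(371,152),77),("tray low",(277,244),(372,240),8),("tray hi",(270,143),(369,136),8)]:
    A,B=f(*a,z),f(*b,z); d=B-A; print(n,A,B,np.linalg.norm(d),"yaw xd",np.degrees(np.arctan2(d[1],d[0]))+90, "mid",(A+B)/2)
print("foot w",f(318,257,142),"foot dia",np.linalg.norm(f(289,257,142)-f(346.5,257,142)),"foot top",onz("top",210.5,236.5,142), onz("top",212,237,142))
print("jug rim",onz("top",348,257,84.5),onz("top",345,259,4.5))
im=cv2.imread("pics/w3.png")[120:300,240:400]; a=cv2.resize(im,None,fx=3.3,fy=3.3,interpolation=2)
t=cv2.resize(cv2.imread("pics/top0.png")[205:265,180:240],None,fx=4,fy=4,interpolation=2)
t3=cv2.resize(cv2.imread("pics/top3.png")[220:300,305:385],None,fx=3.5,fy=3.5,interpolation=2)
c=np.zeros((600,528+280,3),np.uint8)[:, :800]; c[:a.shape[0],:528]=a; c[:240,528:768]=t; c[300:580,520:800]=t3
cv2.imwrite("pics/crop3.png",c)
```

```text
board high [582.92984604 353.72328924] [669.25307445 287.37542518] 108.87487693236231 yaw xd 52.454190852083585 mid [626.09146024 320.54935721]
tray low [501.94837311 264.83627951] [602.33490033 186.44847417] 127.36601930508209 yaw xd 52.01515274519447 mid [552.14163672 225.64237684]
tray hi [584.44024857 370.4282038 ] [685.6177016  295.90285722] 125.66186487603298 yaw xd 53.62536111130584 mid [635.02897508 333.16553051]
foot w [561.91893865 250.43738917] foot dia 55.76002986136148 foot top [559.56547817 250.7702244  142.        ] [558.54201451 247.48500315 142.        ]
jug rim [530.55932615 -50.1783516   84.5       ] [538.20478704 -47.92270233   4.5       ]
```

View pics/crop3.png

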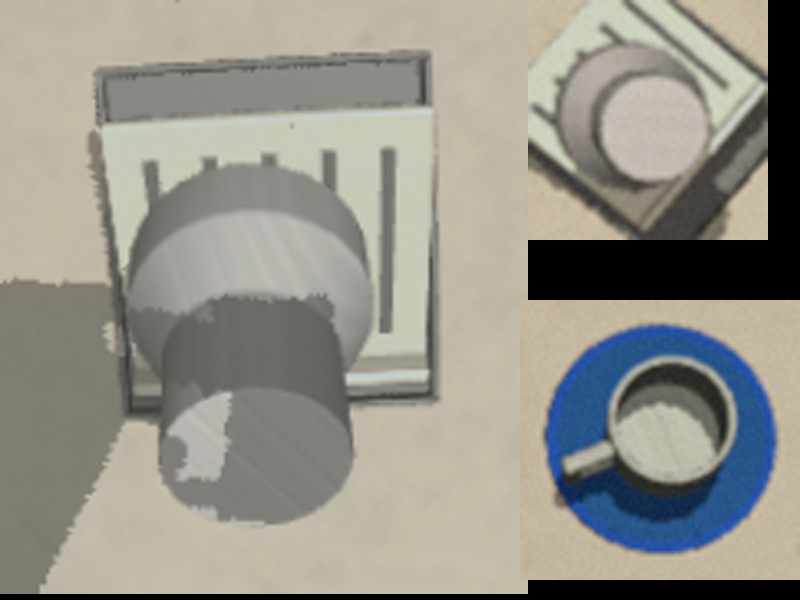

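The foot ellipse in crop 3 is centred at (255,457), which is wrist pixel (317.4,258.3). The jug rim in the top view is at about (348.6,254.6). The foot measures 56 mm across against 58 mm, and the tray 127 x 136 mm against 128 x 140 mm, so the scale holds. Now I look at the jug closely from the wrist, then grasp the cup and bring it near the jug.

```bash
cat >> h.py <<'E'
AZJ=0.4
QJ=down(AZJ-np.pi/2)
E
python3 - <<'E'
from h import *
st=np.load("w3.npy",allow_pickle=True).item()
fw=wonz(st,317.4,258.3,142)[:2]; ft=onz("top",211.5,237.5,142)[:2]; print(fw,ft, "jug top",onz("top",348.6,254.6,84.5))
foot=np.r_[(fw+ft)/2,142]
az=np.radians(52.5); xd=np.array([np.cos(az),np.sin(az),0]); t=0.45
n=-np.sin(t)*xd+np.array([0,0,np.cos(t)])
ty=np.array([np.sin(az),-np.cos(az),0]); Q=R.from_matrix(np.c_[np.cross(ty,-n),ty,-n]).as_quat()
P=foot+39*n
print(env.ik(P,Q),env.ik(P+90*n,Q),env.ik([537,-49,280],QJ))
env.reach([537,-49,290],QJ); env.hold(.2)
s=env.read_state(); cv2.imwrite("pics/w4.png",viewer.camera("wrist")); np.save("w4.npy",s,allow_pickle=True)
env.reach(P+90*n,Q)
print("stop",env.move_l(P,rate=90,f_stop=8))
set_gripper(40); s=env.read_state(); print(s["time_s"],s["width"],s["grip_force"],s["tool_pos"]-P)
env.move_l(P+60*n,rate=60); s=env.read_state(); print(s["width"],s["force"])
env.move_l((P+60*n)+[0,0,90],rate=120)
env.reach([537-0,-49+150,300],QJ); env.hold(.3)
s=env.read_state(); cv2.imwrite("pics/w5.png",viewer.camera("wrist")); np.save("w5.npy",s,allow_pickle=True); print(s["time_s"],s["width"],s["tool_pos"])
a=cv2.imread("pics/w4.png")[160:360,220:420]; b=cv2.imread("pics/w5.png")[100:480,120:520]
c=np.zeros((600,800,3),np.uint8); c[:400,:400]=cv2.resize(a,(400,400),interpolation=2); c[:380,400:]=b; cv2.imwrite("pics/crop5.png",c)
E
```

```text
[560.61095128 249.80134586] [557.41963039 248.49629551] jug top [536.08381061 -51.47596692  84.5       ]
[0.28707475 0.49189193 1.96588403 0.71258761 0.40230139 0.3188749 ] [0.23914209 0.31311864 1.99437297 0.55538026 0.54321724 0.45588907] [-1.13065942e-01  3.27202880e-01  1.83861730e+00 -4.44089210e-16
  9.75772475e-01  1.05773039e+00]
stop False
18.2333 57.045170065244314 29.99689820480853 [-0.06468625 -0.00515385  0.08606323]
57.05085952951522 [ 1.12042615e+00  1.11707842e-03 -4.77399478e-01]
21.3167 57.00986039749306 [536.7864947  101.4028935  300.09715525]
```

View pics/crop5.png

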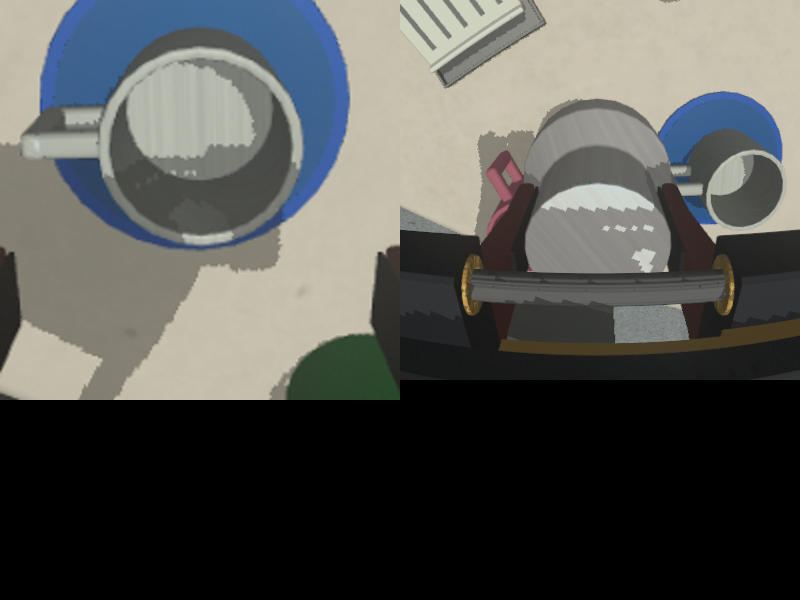

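The jug rim in w4 is centred at crop (201,144), orig (320.5,232). In w5 the cup is held: the foot's front edge is at orig (318,283) and the silhouette's front edge at (320,199). I compare these with predictions for a centred grasp.

Run:
```python
from h import *
s4=np.load("w4.npy",allow_pickle=True).item(); s=np.load("w5.npy",allow_pickle=True).item()
print("jug rim",wonz(s4,320.5,232,84.5),"dia",np.linalg.norm(wonz(s4,270,232,84.5)-wonz(s4,371,232,84.5)),np.linalg.norm(wonz(s4,320.5,182.5,84.5)-wonz(s4,320.5,281.5,84.5)))
Q=R.from_quat(s["orientation"]).as_matrix(); T=lambda x,y,z:wproj(s,s["tool_pos"]+Q@[x,y,z])
for dx in(-8,-4,0,4,8): print(dx,"foot",T(29+dx,0,39),"mouth",T(42+dx,0,139),"straight top",T(42+dx,0,109),"foot side",T(dx,29,39),T(dx,-29,39))
```

```text
jug rim [541.4128898  -49.93369693  84.5       ] dia 81.7183612487808 83.0919579984099
-8 foot [315.23100135 303.97111955] mouth [316.2813469  211.25287675] straight top [316.06122111 222.99730768] foot side [387.38291217 367.0155936 ] [243.51218158 366.68562499]
-4 foot [315.2141651  294.02090326] mouth [316.28183438 204.81276197] straight top [316.06017352 215.64777236] foot side [388.29582194 358.99165655] [242.5662064  358.66705819]
0 foot [315.19807062 283.81883298] mouth [316.28256905 198.32895742] straight top [316.05949181 208.23228931] foot side [389.20920513 350.7223521 ] [241.6202831 350.4041321]
4 foot [315.18281099 273.37117612] mouth [316.28355564 191.80500196] straight top [316.05918665 200.7559469 ] foot side [390.12105206 342.20485349] [240.6765289  341.89408505]
8 foot [315.16848118 262.68605535] mouth [316.28479842 185.24457722] straight top [316.05926786 193.22411412] foot side [391.02916751 333.43720077] [239.73725304 333.13501966]
```

The cup is centred in the grip: predicted 283.8/198.3, seen 283/199. There is about 1.5–2 mm of sideways camera bias. With that correction the jug is at about (539.8,-48.6). I hover 10 mm above it and check.

Run:
```python
from h import *
J=[539.8,-48.6]
env.move_l([*J,300],rate=150); env.move_l([*J,84.5+139+10],rate=80); env.hold(.3)
s=env.read_state(); np.save("w6.npy",s,allow_pickle=True); print(s["time_s"],s["tool_pos"],s["force"])
w=viewer.camera("wrist"); t=viewer.camera("top"); sc=viewer.camera("scene")
for n,i in(("w6",w),("t6",t),("s6",sc)): cv2.imwrite(f"pics/{n}.png",i)
c=np.zeros((600,800,3),np.uint8)
c[:300,:400]=w[100:400,120:520]; c[:300,400:]=cv2.resize(t[215:305,285:405],(400,300),interpolation=2); c[300:,:400]=cv2.resize(sc[200:290,290:410],(400,300),interpolation=2); cv2.imwrite("pics/c6.png",c)
```

```text
23.8 [539.94023661 -48.6078685  233.87241866] [ 0.78522667 -0.92153836 -1.95902288]
```

View pics/c6.png

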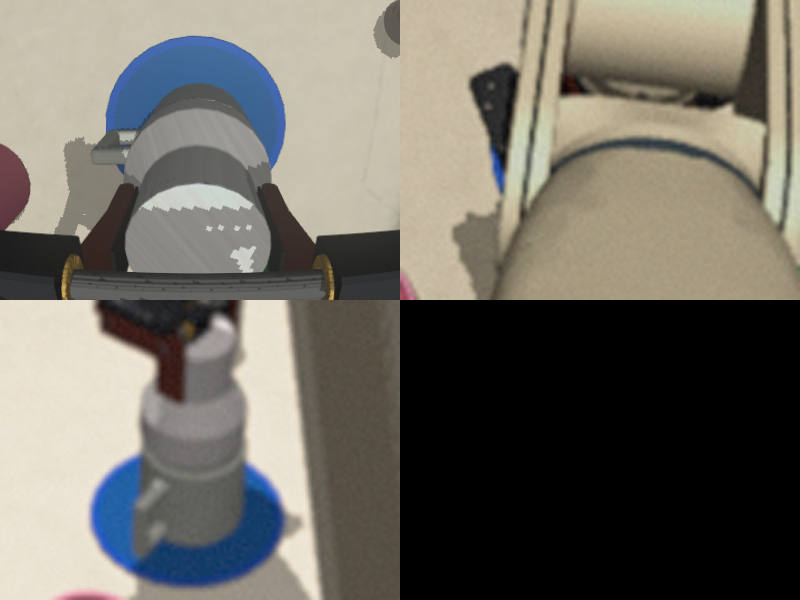

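In the scene view the cup's sides (141–245) line up with the jug's (142–244). In the wrist view the jug's far foot edge shows at row 184. I check that against the prediction, then set the cup down.

Run:
```python
from h import *
s=np.load("w6.npy",allow_pickle=True).item(); J=np.array([539.8,-48.6])
u=np.array([np.cos(AZJ),np.sin(AZJ)])
r=[wproj(s,[*(J+(42+d)*u),4.5]) for d in(-5,0,5)]; print(r)
dx=np.interp(-183.5,[-p[1] for p in r],[-5,0,5]); print("jug dx",dx)
if abs(dx)<5:
    J=J+u*dx*0.5
    z=s["tool_pos"][2]
    env.move_l([*J,z],rate=20)
    print(env.move_l([*J,z-18],rate=12,f_stop=4)); s=env.read_state(); print(s["tool_pos"],s["force"],s["time_s"])
```

```text
[array([316.53800354, 185.92518933]), array([316.5402701 , 180.07513575]), array([316.54270691, 174.20187272])]
jug dx -2.927207593677753
True
[538.4674232  -49.13550016 223.25894506] [-1.21337404  0.45788743  5.24853805] 25.1167
```

Contact came at 223.3 against 223.5 expected, so the rims meet. I release, retreat and check.

Run:
```python
from h import *
env.hold(.2); set_gripper(88); env.hold(.3); s=env.read_state(); p=s["tool_pos"]; print(s["force"],s["grip_force"],s["width"])
env.move_l([p[0],p[1],330],rate=80)
s=env.read_state(); w=viewer.camera("wrist")
q=s["qpos"].copy(); q[0]+=0.9; env.move_joints(q); env.hold(.3)
t=viewer.camera("top"); sc=viewer.camera("scene"); print(env.read_state()["time_s"])
c=np.zeros((600,800,3),np.uint8)
c[:300,:400]=w[100:400,120:520]; c[:300,400:]=cv2.resize(t[215:305,285:405],(400,300),interpolation=2); c[300:,:400]=cv2.resize(sc[200:290,290:410],(400,300),interpolation=2); cv2.imwrite("pics/c7.png",c)
```

```text
[ 0.4677625   0.17750878 -0.5515593 ] 0.0 87.68090413922567
29.9417
```

View pics/c7.png

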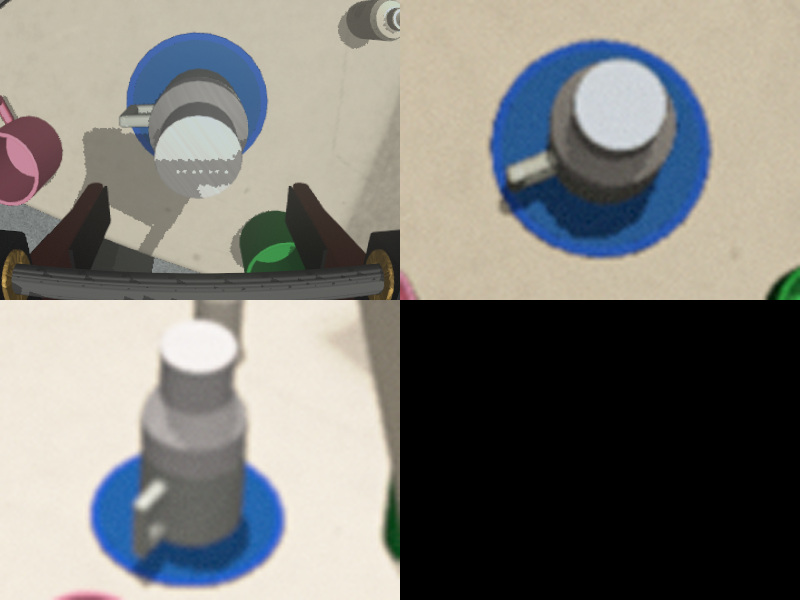

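The cup stands upright on the jug in all three views, with its foot at top pixel (351,246.2). I do a quick numeric check against the jug rim seen by the same camera, then hand in.

Run:
```python
from h import *
f=onz("top",351,246.2,184.5)[:2]; j=onz("top",348.6,254.6,84.5)[:2]; print(f,j,np.linalg.norm(f-j))
if np.linalg.norm(f-j)<6: print(workorder.sign_off())
```

```text
[537.60441437 -50.02874254] [536.08381061 -51.47596692] 2.0992127639481133
the job is handed in; nothing more can be done
None
```

The jug stands on the mat with the cup mouth-down on its rim, about 2 mm off centre by the top camera (limit 9 mm); I handed the job in at about 30 s of the 72 s, and the sign-off returned no verdict.

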